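# Take the call muted

## Task

A call is ringing on the round speakerphone on the desk: join it muted. Gently press the green answer key with the fingertips until it switches and let it come back up, then do the same with the white crossed-microphone (mute) key, and draw the hand back well clear of the speakerphone, about a hand's breadth or more above it. Do not press the red hang-up key or either dark grey volume key, do not shift, pinch or lift the speakerphone, and leave everything else on the desk where it is.

Things in the scene. Friction and masses are not known exactly. Their poses are not given: they have to be found in the camera images.
- speakerphone: loose black round speakerphone on rubber feet, 150 mm across, 34 mm high, 0.5 kg, grey grille in its top. Origin: centre of its underside; z up; x to its back, marked by a small lit green bar on top; y to its user's left. Five round keys, 21 mm across, centres 56 mm from the middle, tops 42 mm above the desk and 8 mm proud of the housing. For slow light presses (about 15 mm/s, under 15 N).
- key_answer (a joint): stroke of the green key with a white handset sign, front left as its user sees it (120 degrees from the speakerphone's x towards y). 0 up, grows as it is pressed, 0.006 m at its stop. Spring: about 1 N to start it, 4 N where it switches at 2.5 mm, 8 N at the stop; springs back up by itself. The stop itself is hard.
- answer_top (a point): centre of the top face of the green key with a white handset sign (moves with it)
- key_mute (a joint): stroke of the white key with a black microphone sign crossed by a red stroke, front middle (180 degrees), across the grille from the lit green bar. 0 up, grows as it is pressed, 0.006 m at its stop. Spring: about 1 N to start it, 4 N where it switches at 2.5 mm, 8 N at the stop; springs back up by itself. The stop itself is hard.
- mute_top (a point): centre of the top face of the white key with a black microphone sign crossed by a red stroke (moves with it)
- key_hangup (a joint): stroke of the red key with a white handset sign, front right (240 degrees). Not to be pressed. 0 up, grows as it is pressed, 0.006 m at its stop. Spring: about 1 N to start it, 4 N where it switches at 2.5 mm, 8 N at the stop; springs back up by itself. The stop itself is hard.
- hangup_top (a point): centre of the top face of the red key with a white handset sign (moves with it)
- key_vol_up (a joint): stroke of the dark grey key with a white plus, back left (60 degrees). Not to be pressed. 0 up, grows as it is pressed, 0.006 m at its stop. Spring: about 1 N to start it, 4 N where it switches at 2.5 mm, 8 N at the stop; springs back up by itself. The stop itself is hard.
- vol_up_top (a point): centre of the top face of the dark grey key with a white plus (moves with it)
- key_vol_down (a joint): stroke of the dark grey key with a white minus, back right (300 degrees). Not to be pressed. 0 up, grows as it is pressed, 0.006 m at its stop. Spring: about 1 N to start it, 4 N where it switches at 2.5 mm, 8 N at the stop; springs back up by itself. The stop itself is hard.
- vol_down_top (a point): centre of the top face of the dark grey key with a white minus (moves with it)
- mug: white mug, 82 mm across, 96 mm high, handle on its +y side; origin at centre of its underside. A bystander, to be left alone.
- notebook: open spiral notebook, 148 x 210 x 9 mm (210 along its y); origin at centre of its underside. A bystander, to be left alone.
- pen: dark ballpoint pen, 140 mm long, 9 mm thick, lying on the notebook along its own x; origin at its underside. A bystander, to be left alone.
- sticky_pad: pale block of sticky notes, 76 x 76 x 16 mm; origin at centre of its underside. A bystander, to be left alone.
- smartphone: black smartphone lying flat, 150 x 72 x 8 mm (150 along its x); origin at centre of its underside. A bystander, to be left alone.
- stapler: blue and black stapler, 150 x 36 x 62 mm (150 along its x); origin at centre of its underside. A bystander, to be left alone.
There are look-alikes about, which are no part of the job. What is meant by the speakerphone is not blue or yellow, and is the smaller of those in its own colour.

How it is judged:
By the outcome, as a careful person would: the job done as asked, in the order asked, and still so for the second after the job is handed in, with the robot touching nothing.
It also fails if it takes over 38 s, if anything falls off the work surface, if the arm or the gripper's body presses on something with over 40 N, if the wrist force passes 120 N, or if a joint passes its speed limit or range.

## Robot

A 6-joint arm with a two-finger parallel gripper is mounted at the origin on the work surface. World frame = base frame: x ahead of the robot, y to its left, z up, the work surface at z = 0. Lengths are in mm, angles in rad, forces in N, time in s.
With the tool pointing down it reaches from about 275 to 875 mm from the base axis. Payload 12.5 kg.
Tool frame: the origin (TCP) lies between the finger pads, 19 mm behind the fingertips; this is the grasp point; z points along the fingers, y is the line along which they close (so a half turn about z gives the same grasp; the last joint's range is limited). The gripper opens to 85 mm and grips with 20 to 120 N. Pads are 22 mm wide; open, the fingers measure 114 mm over their backs; the gripper's body (76 mm by 85 mm) begins 54 mm behind the grasp point. The pads swing forward as they close: fully open they stand 13 mm farther back than shut.
Start: joints at [-1.316, 0.351, 1.652, -0, 1.139, -0.085], TCP at [183.333, -518.53, 249.99] pointing down, gripper open.
Joint ranges: [-2.75, 2.75], [-0.79, 2.1], [0.01, 2.65], [-1.57, 4.71], [0.07, 3.14], [-2.87, 2.87]. Speed limits (rad/s): [2.22, 2.22, 2.79, 3.14, 3.14, 3.14].

## Interface

Orientations are given as a unit quaternion [w, x, y, z].
In Python, from cell import telemetry, camera, get_calibration, r gives the robot as it stands.
- The arm moves only by the tool servo_tool, never from a script. Its argument "steps" is a list of rows, each a list of 3 entries, a list of its own where there are three numbers: the opening, from 0 (shut) to 1 (fully open), then the shift along the tool's x, y, z in units of 0.25 m (1.0 is 0.25 m), then the turn, a rotation vector about the tool's x, y, z in units of 45 degrees (1.0 is 45 degrees). A call has 1 to 20 rows; each row is the pose to reach, as a shift and turn from the pose commanded when the call began, along the tool's axes at that moment; what a row does not reach only later rows make up. A row lasts 1/10 s, in which the tool goes at most 50 mm and 8.59 degrees, less where a joint would pass 70% of its speed; a pose out of reach is approached as far as the arm can. A call with a number of a shift or a turn outside -1 to 1 is refused whole. A call with a gripper value outside its range is refused whole. The fingers move at their own pace and stop on an object; "force" is the grip in N (left out, the last holds). Time passes only in rows, so rows that repeat a pose let the fingers close. It gives the time, the measured TCP pose, the force, the opening and the grip force at its end, in the units of the state.
- telemetry.read_state(): the state, without advancing time (a new reading comes with each control period).
- camera(name): name is "scene" or "top" or "wrist"; returns the picture (384x512x3 uint8, red, green, blue); there is no depth.
- get_calibration(name): a dict with "camera_matrix" (3x3 intrinsics, pixels), "dist_coeffs" ([k1, k2, p1, p2, k3] as OpenCV has them; the pictures are not rectified), "camera_from_world" (4x4, takes a point from world to camera coordinates). Camera axes: x right, y up, looking along -z (the intrinsics and any distortion apply to the point x, -y, -z); pixel columns grow to the right and rows downward; lengths in mm; the calibration is good to about 2 mm. A picture is of the moment at which its call begins: read the wrist's pose just before it. get_calibration takes no time and is no camera call; for the wrist camera it gives the pose at the moment of the call.
- r.hand_in(): hands the job in; it is judged then, once.
The state is a dict: "time_s": time; "joints": joint angles; "qvel": joint speeds; "joint_efforts": joint torques, N m; "ee_pos": TCP position; "orientation": TCP orientation; "contact_force": force on the tool from outside, world axes, zero at the start; "moment": the same for the moment, N m; "finger_gap": finger opening in mm; "grip_force": force on a finger pad.
Only numpy, scipy, OpenCV 4.12 (cv2) and the standard library are available. Lean on these libraries where they do the work, as an engineer would, in place of code of your own. Each camera call takes 0.05 s, during which the arm holds its last target. There are 200 camera calls.

## Working session

There is one attempt and no reset: what is moved stays moved. The work goes in short steps, Python scripts to look and compute and a tool call to move; the robot and the scene stay as the last step left them, time stands still between calls to the robot, and variables do not carry over. Pictures are saved under pics/ and viewed, at most 10 in all, crops included, and the job is handed in when it is done.

Besides the shell and the picture viewer there is one more tool, called after "Call:" in YAML: its name, and indented under it one key for each argument. servo_tool: Moves the arm, as the interface text tells. Shifts and turns lie within -1 to 1; 1 stands for 0.25 m of shift or 45 degrees of turn. Its arguments: {"type":"object","properties":{"steps":{"type":"array","items":{"type":"array"}},"force":{"type":"number"}},"required":["steps"]}

```bash
mkdir -p pics; cat > h.py <<'E'
from cell import telemetry, camera, get_calibration, r
import numpy as np, cv2
def snap(n,f):
    c=get_calibration(n); im=camera(n); cv2.imwrite('pics/'+f,im[:,:,::-1]); np.savez('pics/'+f+'.npz',im=im,**{k:np.array(v) for k,v in c.items()}); return im,c
def ray(c,uv):
    K=np.array(c['camera_matrix'],float);d=np.array(c['dist_coeffs'],float);T=np.array(c['camera_from_world'],float)
    p=cv2.undistortPoints(np.array([[uv]],float),K,d)[0,0]
    R=T[:3,:3]; o=-R.T@T[:3,3]; return o, R.T@np.array([p[0],-p[1],-1])
def onz(c,uv,z):
    o,d=ray(c,uv); return o+d*(z-o[2])/d[2]
E
python3 - <<'E'
from h import *
a,_=snap('top','top1.png'); b,_=snap('scene','scene1.png'); s=telemetry.read_state(); print(s['time_s'],s['ee_pos'],s['orientation'],s['finger_gap'])
E
```

```text
0.1 [ 183.2787499  -518.27879015  249.52420317] [-4.94310790e-04  9.85601347e-01  1.69085006e-01 -3.52340146e-05] 85.6167503125637
```

View pics/top1.png

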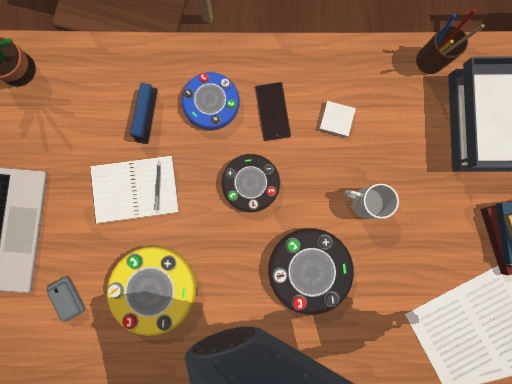

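View pics/scene1.png

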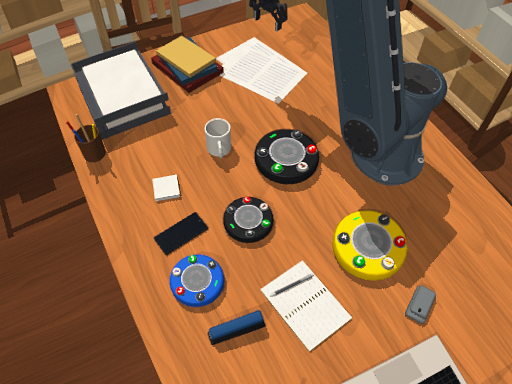

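Candidates in the top view are blue (210,100), yellow (151,290), large black (311,271) and small black (251,183). The description excludes blue and yellow and asks for the smaller black one, so it is (251,183), which is at (248,219) in the scene view. Next I'll measure it and check a crop.

```bash
python3 - <<'E'
from h import *
L={}
for n,f,box in (('top','top1.png',(215,145,290,220)),('scene','scene1.png',(215,190,285,250))):
    z=np.load('pics/'+f+'.npz'); im=z['im']; x0,y0,x1,y1=box
    c={k:z[k] for k in z.files}; L[n]=c
    h=cv2.cvtColor(im,cv2.COLOR_RGB2HSV)[y0:y1,x0:x1].astype(int); H,S,V=h[...,0],h[...,1],h[...,2]
    for nm,m in (('green',(H>45)&(H<80)&(S>120)&(V>80)),('red',((H<4)|(H>172))&(S>170)&(V>110)),('white',(S<50)&(V>190)),('grille',(S<40)&(V>95)&(V<190))):
        k,_,st,ce=cv2.connectedComponentsWithStats(m.astype(np.uint8))
        print(n,nm,[(int(st[i,4]),(ce[i]+[x0,y0]).round(1).tolist(),onz(c,ce[i]+[x0,y0],42 if nm!='grille' else 34).round(0).tolist()) for i in range(1,k) if st[i,4]>8])
z=np.load('pics/top1.png.npz')['im'][145:220,210:292,::-1]; s=np.load('pics/scene1.png.npz')['im'][190:250,210:292,::-1]
cv2.imwrite('pics/crop1.png',cv2.resize(np.vstack([z,s]),None,fx=4.4,fy=4.4,interpolation=cv2.INTER_CUBIC))
E
```

```text
top green [(11, [248.1, 159.7], [593.0, 15.0, 42.0]), (35, [232.4, 194.9], [505.0, 55.0, 42.0])]
top red [(29, [270.4, 190.8], [515.0, -40.0, 42.0])]
top white [(30, [253.0, 203.7], [483.0, 3.0, 42.0])]
top grille [(889, [249.5, 182.5], [537.0, 12.0, 34.0]), (10, [271.1, 170.8], [566.0, -43.0, 34.0])]
scene green [(37, [265.6, 222.6], [507.0, 57.0, 42.0]), (14, [231.8, 225.3], [597.0, 19.0, 42.0])]
scene red [(27, [246.7, 199.5], [518.0, -39.0, 42.0])]
scene white [(21, [263.3, 205.7], [485.0, 3.0, 42.0])]
scene grille [(527, [248.5, 216.2], [538.0, 11.0, 34.0]), (9, [247.0, 232.0], [567.0, 55.0, 34.0])]
```

View pics/crop1.png

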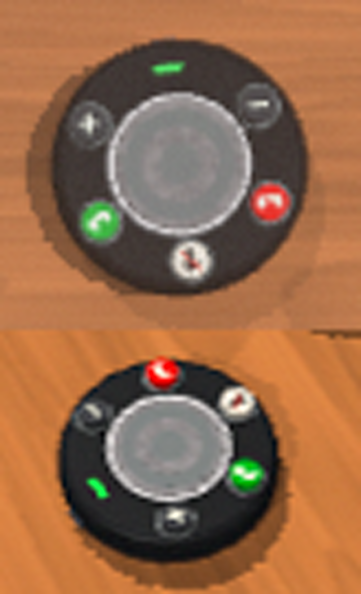

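The crop confirms the small black speakerphone. From x- (robot side), green is front left at (505,56), white is front middle at (484,3) and red is front right at (516,-40). The lit bar is at the far side. I'll move above it in two legs, closing the fingers on the way.

Call:
servo_tool:
  steps:
    - [0,[0.1,-0.09,0],[0,0,0]]
    - [0,[0.25,-0.22,0],[0,0,0]]
    - [0,[0.4,-0.35,0],[0,0,0]]
    - [0,[0.55,-0.48,0],[0,0,0]]
    - [0,[0.7,-0.61,0],[0,0,0]]
    - [0,[0.85,-0.74,0],[0,0,0]]
    - [0,[0.99,-0.865,0],[0,0,0]]
    - [0,[0.99,-0.865,0],[0,0,0]]
  force: 20

```text
time_s: 0.9
ee_pos: [346.1, -228.2, 249.9]
orientation: [-0.0, 0.985, 0.172, 0.0]
contact_force: [0.3, 0.1, 0.3]
finger_gap: -0.2
grip_force: 0.0
```

Call:
servo_tool:
  steps:
    - [0,[0.1,-0.09,0],[0,0,0]]
    - [0,[0.25,-0.22,0],[0,0,0]]
    - [0,[0.4,-0.35,0.05],[0,0,0]]
    - [0,[0.55,-0.48,0.1],[0,0,0]]
    - [0,[0.7,-0.61,0.15],[0,0,0]]
    - [0,[0.83,-0.74,0.2],[0,0,0]]
    - [0,[0.93,-0.81,0.22],[0,0,0]]
    - [0,[0.99,-0.865,0.24],[0,0,0]]
    - [0,[0.99,-0.865,0.24],[0,0,0]]
    - [0,[0.99,-0.865,0.24],[0,0,0]]
    - [0,[0.99,-0.865,0.24],[0,0,0]]
    - [0,[0.99,-0.865,0.24],[0,0,0]]

```text
time_s: 2.1
ee_pos: [505.7, 53.3, 190.3]
orientation: [0.0, 0.986, 0.168, 0.0]
contact_force: [0.9, 0.0, -0.9]
finger_gap: -0.2
grip_force: 0.0
```

```bash
python3 - <<'E'
from h import *
s=telemetry.read_state(); print(s)
snap('wrist','w1.png')
E
```

```text
{'time_s': 2.1, 'joints': array([ 1.34748214e-02,  3.50294379e-01,  1.81790558e+00, -8.03195513e-05,
        9.73049375e-01,  1.24571291e+00]), 'qvel': array([ 2.48808004e-03, -1.57612850e-05, -1.39095198e-03,  2.95453707e-03,
       -1.76835877e-03,  3.49852858e-03]), 'joint_efforts': array([ 1.67721785e-01, -4.71577442e+01, -2.59436792e+01,  1.69471921e-03,
        1.28579486e-03, -1.18448245e-02]), 'ee_pos': array([505.71994284,  53.30277287, 190.29492418]), 'orientation': array([5.94353602e-05, 9.85702649e-01, 1.68494084e-01, 1.64429148e-04]), 'contact_force': array([ 0.87419854,  0.01814494, -0.89082336]), 'moment': array([-0.05307583, -0.01957841, -0.01441227]), 'grip_force': 0.0, 'finger_gap': -0.23554685746904883}
```

View pics/w1.png

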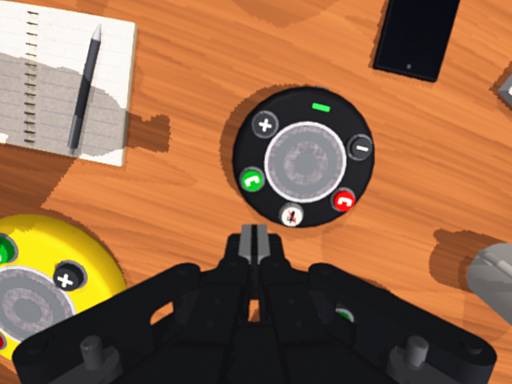

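The wrist view is clear: green key at (252,180), mute at (291,215), red at (344,201), lit bar at (321,107), with the closed fingertips at (255,230). Next I'll triangulate using this view.

```bash
python3 - <<'E'
from h import *
C=[]
for f in ('top1','scene1','w1'):
    z=np.load(f'pics/{f}.png.npz'); C.append({k:z[k] for k in z.files})
c=C[2]; h=cv2.cvtColor(c['im'],cv2.COLOR_RGB2HSV).astype(int)
def key(u,v,rad=16):
    H,S,V=h[v-rad:v+rad,u-rad:u+rad].transpose(2,0,1)
    return H,S,V,np.array([u-rad,v-rad])
P={}
for nm,u,v,fn in (('ans',252,180,lambda H,S,V:(H>45)&(H<80)&(S>120)&(V>80)),('mute',291,215,lambda H,S,V:(S<60)&(V>170)),('red',344,201,lambda H,S,V:((H<5)|(H>172))&(S>170)&(V>110))):
    H,S,V,o=key(u,v); m=fn(H,S,V).astype(np.uint8)
    cs=max(cv2.findContours(m,cv2.RETR_EXTERNAL,cv2.CHAIN_APPROX_NONE)[0],key=cv2.contourArea)
    (x,y),r_=cv2.minEnclosingCircle(cs); P[nm]=np.array([x,y])+o; print(nm,P[nm].round(1),round(r_,1),onz(c,P[nm],42).round(1))
T={'ans':((232.4,194.9),(265.6,222.6)),'mute':((253,203.7),(263.3,205.7)),'red':((270.4,190.8),(246.7,199.5))}
for nm in T:
    A=np.zeros((3,3));b=np.zeros(3)
    for cc,uv in zip(C,(*T[nm],P[nm])):
        o,d=ray(cc,uv); d/=np.linalg.norm(d); M=np.eye(3)-np.outer(d,d); A+=M;b+=M@o
    print(nm,'tri',np.linalg.solve(A,b).round(1))
E
```

```text
ans [251.7 180.1] 10.7 [505.9  56.6  42. ]
mute [291.5 216. ] 10.4 [483.6   5.4  42. ]
red [343.7 200.5] 10.8 [516.8 -38.7  42. ]
ans tri [505.4  55.3  37.6]
mute tri [483.5   3.6  40.2]
red tri [516.  -40.8  37.6]
```

Triangulated heights (38–40 mm) agree with the stated 42 mm. I'll descend to about 5 mm above the green key.

Call:
servo_tool:
  steps:
    - [0,[0.004,-0.01,0.05],[0,0,0]]
    - [0,[0.004,-0.01,0.15],[0,0,0]]
    - [0,[0.004,-0.01,0.27],[0,0,0]]
    - [0,[0.004,-0.01,0.36],[0,0,0]]
    - [0,[0.004,-0.01,0.42],[0,0,0]]
    - [0,[0.004,-0.01,0.46],[0,0,0]]
    - [0,[0.004,-0.01,0.48],[0,0,0]]
    - [0,[0.004,-0.01,0.492],[0,0,0]]
    - [0,[0.004,-0.01,0.496],[0,0,0]]
    - [0,[0.004,-0.01,0.496],[0,0,0]]
    - [0,[0.004,-0.01,0.496],[0,0,0]]

```text
time_s: 3.25
ee_pos: [506.3, 56.9, 66.5]
orientation: [0.0, 0.986, 0.169, 0.0]
contact_force: [0.1, 0.1, -0.5]
finger_gap: 0.1
grip_force: 0.0
```

```bash
python3 - <<'E'
from h import *
s=telemetry.read_state(); print(s['time_s'],s['ee_pos'],s['contact_force'],s['moment'])
w,_=snap('wrist','w2.png'); b,_=snap('scene','scene2.png')
o=np.hstack([cv2.resize(w[130:280,180:330],(400,400)),cv2.resize(b[170:260,200:290],(400,400),interpolation=cv2.INTER_CUBIC)])
cv2.imwrite('pics/crop2.png',o[:,:,::-1])
E
```

```text
3.25 [506.28148877  56.9245546   66.465129  ] [ 0.05217803  0.11089164 -0.50507353] [0.01230434 0.0447571  0.05441442]
```

View pics/crop2.png

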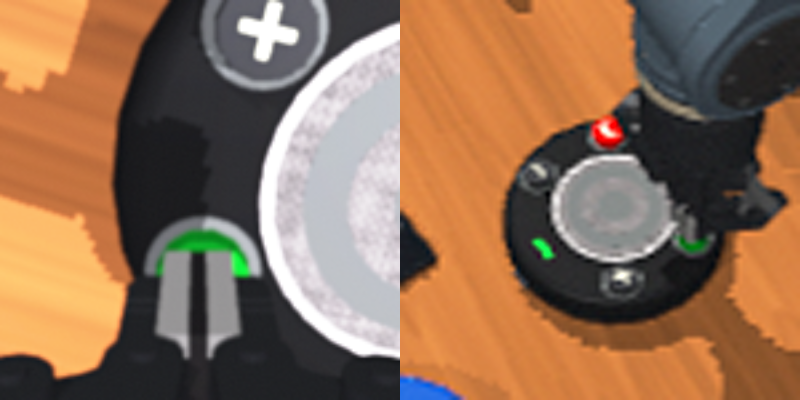

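The fingertips are centred on the green key just above it, and no other key is near them. I'll start the slow press.

Call:
servo_tool:
  steps:
    - [0,[0,0,0.004],[0,0,0]]
    - [0,[0,0,0.008],[0,0,0]]
    - [0,[0,0,0.012],[0,0,0]]
    - [0,[0,0,0.016],[0,0,0]]
    - [0,[0,0,0.02],[0,0,0]]
    - [0,[0,0,0.024],[0,0,0]]
    - [0,[0,0,0.028],[0,0,0]]
    - [0,[0,0,0.028],[0,0,0]]

```text
time_s: 4.15
ee_pos: [506.0, 56.9, 59.0]
orientation: [0.0, 0.986, 0.169, -0.0]
contact_force: [-1.0, 0.3, 3.3]
finger_gap: 0.1
grip_force: 1.5
```

Call:
servo_tool:
  steps:
    - [0,[0,0,0.003],[0,0,0]]
    - [0,[0,0,0.006],[0,0,0]]
    - [0,[0,0,0.007],[0,0,0]]
    - [0,[0,0,0.007],[0,0,0]]

```text
time_s: 4.55
ee_pos: [506.0, 56.9, 57.3]
orientation: [-0.0, 0.986, 0.169, 0.0]
contact_force: [-0.4, 0.3, 5.6]
finger_gap: 0.1
grip_force: 2.5
```

About 6 N is past the switch point, near 4 mm of stroke. I'll release slowly, lift, cross to the mute key and hover.

Call:
servo_tool:
  steps:
    - [0,[0,0,-0.006],[0,0,0]]
    - [0,[0,0,-0.012],[0,0,0]]
    - [0,[0,0,-0.018],[0,0,0]]
    - [0,[0,0,-0.024],[0,0,0]]
    - [0,[0,0,-0.04],[0,0,0]]
    - [0,[0,0,-0.08],[0,0,0]]
    - [0,[0,0,-0.12],[0,0,0]]
    - [0,[-0.04,0.044,-0.13],[0,0,0]]
    - [0,[-0.09,0.1,-0.13],[0,0,0]]
    - [0,[-0.13,0.143,-0.12],[0,0,0]]
    - [0,[-0.152,0.167,-0.1],[0,0,0]]
    - [0,[-0.152,0.167,-0.07],[0,0,0]]
    - [0,[-0.152,0.167,-0.045],[0,0,0]]
    - [0,[-0.152,0.167,-0.035],[0,0,0]]
    - [0,[-0.152,0.167,-0.035],[0,0,0]]
    - [0,[-0.152,0.167,-0.035],[0,0,0]]

```text
time_s: 6.15
ee_pos: [484.2, 5.2, 65.9]
orientation: [-0.0, 0.986, 0.169, -0.0]
contact_force: [0.2, -0.1, 0.2]
finger_gap: -0.0
grip_force: 0.0
```

```bash
python3 - <<'E'
from h import *
s=telemetry.read_state(); print(s['time_s'],s['ee_pos'],s['contact_force'])
w,_=snap('wrist','w3.png'); b,_=snap('scene','scene3.png')
o=np.hstack([cv2.resize(w[100:280,160:340],(400,400)),cv2.resize(b[170:260,200:290],(400,400),interpolation=cv2.INTER_CUBIC)])
cv2.imwrite('pics/crop3.png',o[:,:,::-1])
E
```

```text
6.15 [484.19412289   5.18516375  65.93096951] [ 0.15781175 -0.10922299  0.20407854]
```

View pics/crop3.png

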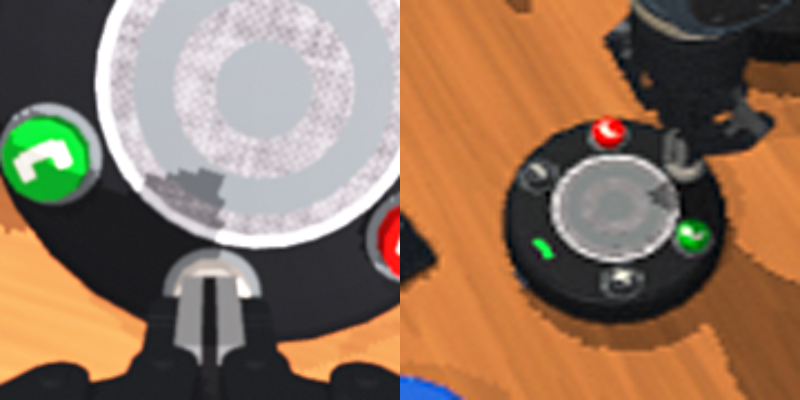

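The green key is back up, and the fingertips are centred over the white key. The speakerphone hasn't moved. Now the mute press.

Call:
servo_tool:
  steps:
    - [0,[0,0,0.004],[0,0,0]]
    - [0,[0,0,0.008],[0,0,0]]
    - [0,[0,0,0.012],[0,0,0]]
    - [0,[0,0,0.016],[0,0,0]]
    - [0,[0,0,0.02],[0,0,0]]
    - [0,[0,0,0.024],[0,0,0]]
    - [0,[0,0,0.028],[0,0,0]]
    - [0,[0,0,0.031],[0,0,0]]
    - [0,[0,0,0.034],[0,0,0]]
    - [0,[0,0,0.034],[0,0,0]]
    - [0,[0,0,0.034],[0,0,0]]

```text
time_s: 7.35
ee_pos: [484.1, 4.9, 57.6]
orientation: [0.0, 0.986, 0.169, 0.0]
contact_force: [-0.7, -0.6, 4.7]
finger_gap: 0.2
grip_force: 2.3
```

Call:
servo_tool:
  steps:
    - [0,[0,0,0.002],[0,0,0]]
    - [0,[0,0,0.003],[0,0,0]]
    - [0,[0,0,0.003],[0,0,0]]

```text
time_s: 7.65
ee_pos: [484.1, 4.9, 56.8]
orientation: [0.0, 0.986, 0.169, -0.0]
contact_force: [-1.5, 1.2, 5.7]
finger_gap: -0.2
grip_force: 2.8
```

Call:
servo_tool:
  steps:
    - [0,[0,0,-0.006],[0,0,0]]
    - [0,[0,0,-0.012],[0,0,0]]
    - [0,[0,0,-0.018],[0,0,0]]
    - [0,[0,0,-0.024],[0,0,0]]
    - [0,[0,0,-0.04],[0,0,0]]
    - [0,[0,0,-0.1],[0,0,0]]
    - [0,[0,0,-0.2],[0,0,0]]
    - [0,[0,0,-0.32],[0,0,0]]
    - [0,[0,0,-0.44],[0,0,0]]
    - [0,[0,0,-0.56],[0,0,0]]
    - [0,[0,0,-0.66],[0,0,0]]
    - [0,[0,0,-0.72],[0,0,0]]
    - [0,[0,0,-0.75],[0,0,0]]
    - [0,[0,0,-0.75],[0,0,0]]
    - [0,[0,0,-0.75],[0,0,0]]
    - [0,[0,0,-0.75],[0,0,0]]

```text
time_s: 9.25
ee_pos: [483.7, 4.9, 243.3]
orientation: [-0.0, 0.986, 0.169, -0.001]
contact_force: [1.1, 0.7, -0.2]
finger_gap: -0.1
grip_force: 0.0
```

```bash
python3 - <<'E'
from h import *
w,_=snap('wrist','w4.png'); b,_=snap('scene','scene4.png')
a=np.load('pics/scene1.png.npz')['im']
o=np.hstack([cv2.resize(w[100:260,200:360],(400,400)),cv2.resize(b[170:260,200:290],(400,400),interpolation=cv2.INTER_CUBIC)])
cv2.imwrite('pics/crop4.png',o[:,:,::-1])
d=cv2.absdiff(a,b)[190:250,215:285].max(2); print((d>30).sum(), telemetry.read_state()['ee_pos'])
E
```

```text
1270 [483.81463182   4.91788353 243.48960006]
```

View pics/crop4.png

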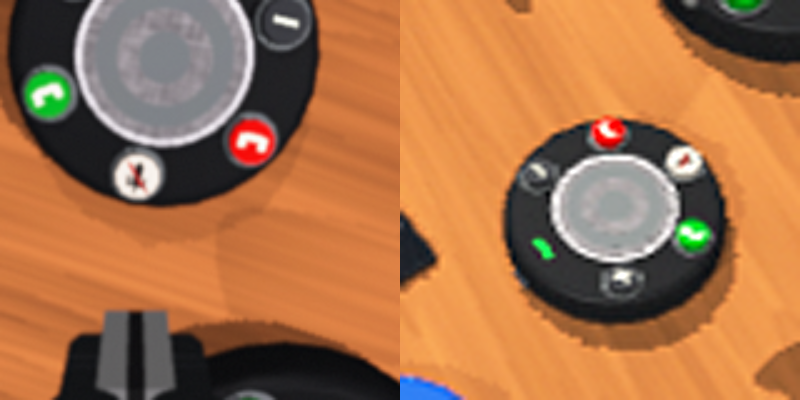

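Every key in view is up, the speakerphone is in place and the hand is well clear. Handing in.

```bash
python3 -c "
from h import *
print(r.hand_in())"
```

```text
the job is handed in; nothing more can be done
None
```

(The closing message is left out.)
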